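# Find the rocking corner of the jig plate and press its shim flat

## Task

One corner of the grey jig plate rocks: press down on the plate's corners at the red dots, one after another, until you find the one that gives under the finger. Then press the brass shim cap beside that corner fully down, flat on its seat, and leave the other three caps standing. Use only fingertip pushes: do not lift or shift the plate, and leave the tape, marker, paint tube and dowel alone.

Things in the scene. Friction and masses are not known exactly. Their poses are not given: they have to be found in the camera images.
- bed: Green painted square base fixed to the bench, 236 x 236 x 12 mm; origin at the centre of its underside on the bench (z = 0), x and y along its edges, z up. It does not move. The jig plate's axes lie within 1 degree of it.
- plate_mid (a point): Centre of the top face of the loose light grey jig plate (156 mm square, 10 mm thick, corners clipped, 0.35 to 0.65 kg), under the 9 mm high steel drill bush that stands there (radius 20 mm); z is the plate's normal. The plate lies level, its top 46 mm above the bench, on four round dark steel feet (56 mm across) near its corners, all alike by eye.
- corner_1 (a point): Red 12 mm dot on the top face of the plate at its (+x, +y) corner (bed's axes), the place to press: 50 mm along both axes from the plate's centre, 46 mm above the bench. It moves with the plate.
- corner_2 (a point): Red 12 mm dot on the top face of the plate at its (+x, -y) corner (bed's axes), the place to press: 50 mm along both axes from the plate's centre, 46 mm above the bench. It moves with the plate.
- corner_3 (a point): Red 12 mm dot on the top face of the plate at its (-x, -y) corner (bed's axes), the place to press: 50 mm along both axes from the plate's centre, 46 mm above the bench. It moves with the plate.
- corner_4 (a point): Red 12 mm dot on the top face of the plate at its (-x, +y) corner (bed's axes), the place to press: 50 mm along both axes from the plate's centre, 46 mm above the bench. It moves with the plate.
- shim_1 (a point): Centre of the top face, as found, of the brass shim cap beside corner_1: 76 mm along both bed axes (+x, +y) from the bed's centre, 36.8 mm outward from the red dot, 63 mm above the bench. Round, 26 mm across, 5 mm thick, 8 mm above its steel seat; flat on it its top is 55 mm above the bench, 9 mm above the plate. This point is fixed to the bed, not to the cap.
- shim_2 (a point): Centre of the top face, as found, of the brass shim cap beside corner_2: 76 mm along both bed axes (+x, -y) from the bed's centre, 36.8 mm outward from the red dot, 63 mm above the bench. Round, 26 mm across, 5 mm thick, 8 mm above its steel seat; flat on it its top is 55 mm above the bench, 9 mm above the plate. This point is fixed to the bed, not to the cap.
- shim_3 (a point): Centre of the top face, as found, of the brass shim cap beside corner_3: 76 mm along both bed axes (-x, -y) from the bed's centre, 36.8 mm outward from the red dot, 63 mm above the bench. Round, 26 mm across, 5 mm thick, 8 mm above its steel seat; flat on it its top is 55 mm above the bench, 9 mm above the plate. This point is fixed to the bed, not to the cap.
- shim_4 (a point): Centre of the top face, as found, of the brass shim cap beside corner_4: 76 mm along both bed axes (-x, +y) from the bed's centre, 36.8 mm outward from the red dot, 63 mm above the bench. Round, 26 mm across, 5 mm thick, 8 mm above its steel seat; flat on it its top is 55 mm above the bench, 9 mm above the plate. This point is fixed to the bed, not to the cap.
- loose_foot (a joint): How far the one springy foot is pressed in, m: 0 as found, 0.006 at its stop. Which corner stands on it differs from start to start and is not told here. Pressed at its dot, that corner gives from 1 to 2 N and bottoms at about 5 N, the dot 4 mm down; the other corners stay firm (under 1 mm). Once its shim cap is down it is firm too (to about 12 N).
- loose_shim (a joint): How far the shim cap beside the springy corner is pressed down, m: 0 as found, 0.008 flat on its seat. It does not tell which corner. Every cap takes about 8 to 9 N to push down and stays where it is pushed.
- sound_a_shim (a joint): How far one of the three other shim caps is pressed down, m: 0 as found (as it must stay), 0.008 flat. It does not tell which corner.
- sound_b_shim (a joint): How far one of the three other shim caps is pressed down, m: 0 as found (as it must stay), 0.008 flat. It does not tell which corner.
- sound_c_shim (a joint): How far one of the three other shim caps is pressed down, m: 0 as found (as it must stay), 0.008 flat. It does not tell which corner.
- tape_mid (a point): Loose bystander, to be left alone: roll of masking tape lying flat, 98 mm across, 25 mm high; this point is its centre.
- marker_mid (a point): Loose bystander, to be left alone: white paint marker with a green cap, lying, 141 mm long along its y, 16 mm thick; this point is its centre.
- tube_mid (a point): Loose bystander, to be left alone: white paint tube with a black cap, lying, 31 x 91 x 21 mm, long along its y; this point is its centre.
- dowel_mid (a point): Loose bystander, to be left alone: short dark red dowel, lying, 97 mm long along its y, 20 mm thick; this point is its centre.
Mind the look-alikes: they are no part of the job. What is meant by the part that bears plate_mid is not orange, and is the larger of those in its own colour.

How it is judged:
On the way, in this order (a step that is already met when the one before it is completed fails the run):
1. the rocking corner of the plate is pressed until it dips, its shim not yet pressed (value of joint loose_foot above 0.003 m and angle between plate_mid's own z axis and vertical above 0.02 rad and value of joint loose_shim below 0.003 m), for 0.1 s.
2. the shim cap beside that corner is pressed flat on its seat (value of joint loose_shim above 0.0068 m), for 0.2 s.
At the end, for the whole second after the job is handed in: The shim cap beside the rocking corner is down on its seat (at least 6.8 of 8 mm), the other three caps are pressed less than 2 mm, and the plate lies level (within 0.015 rad, its springy foot in by less than 1.2 mm) within 12 mm of where it was (value of joint loose_shim above 0.0068 m and value of joint each of sound_a_shim, sound_b_shim, sound_c_shim below 0.002 m and value of joint loose_foot below 0.0012 m and angle between plate_mid's own z axis and vertical below 0.015 rad and distance of plate_mid from where it was at the start of the episode below 0.012 m); the robot touches nothing.
It fails at once if one of the other three shim caps is pressed down (2 mm or more) (value of joint any of sound_a_shim, sound_b_shim, sound_c_shim above 0.002 m).
It fails at once if the plate is lifted (centre more than 8 mm up) or shifted (more than 12 mm) (height (world z) of plate_mid above 0.054 m or distance of plate_mid from where it was at the start of the episode above 0.012 m).
It fails at once if the tape, marker, tube or dowel is moved (more than 20 mm) or lifted (distance of any of tape_mid, marker_mid, tube_mid, dowel_mid from where it was at the start of the episode above 0.02 m).
It also fails if it takes over 48 s, if anything falls off the work surface, if the arm or the gripper's body presses on something with over 40 N, if the wrist force passes 120 N, or if a joint passes its speed limit or range.

## Robot

A 7-joint arm with a two-finger parallel gripper is mounted at the origin on a cart in front of the work surface, level with it; the furniture and walls round the work are solid. World frame = base frame: x ahead of the robot, y to its left, z up, the work surface at z = 0. Lengths are in m, angles in rad, forces in N, time in s.
With the tool pointing down it reaches from about 0.425 to 0.8 m from the base axis. Payload 8.3 kg.
Tool frame: the origin (TCP) lies between the finger pads; the fingertips stand 8 mm ahead of it and the grasp point (between the pads) lies 11 mm behind it (env.nose_length is the distance from the TCP to the fingertips, in m); y points along the fingers, z is the direction in which the jaws open and shut, and the axes are right-handed (so a half turn about y gives the same grasp; the last joint's range is limited). The gripper opens to 85 mm and grips with 20 to 120 N. Pads are 22 mm wide; open, the fingers measure 114 mm over their backs; the gripper's body (76 mm by 85 mm) begins 54 mm behind the grasp point. The pads swing forward as they close: fully open they stand 13 mm farther back than shut.
Start: joints at [1.26, 0.383, 0.016, 1.37, -0.006, 1.388, -0.046], TCP at [0.153, -0.606, 0.239] pointing down, gripper open.
Joint ranges: [-2.95, 2.95], [-0.25, 2.06], [-1.52, 1.56], [0.18, 2.33], [-1.44, 4.58], [0.02, 2.06], [-3.01, 3.01]. Speed limits (rad/s): [2.39, 2.39, 3.01, 3.01, 3.14, 3.14, 3.14].

## Interface

Orientations are given as a unit quaternion [w, x, y, z].
In Python, from workcell import telemetry, vision, order, env gives the robot as it stands. The module is installed in compiled form; this text tells all that it offers.
- The arm moves only by the tool send_rows, never from a script. Its argument "deltas" is a list of rows, each a list of 6 numbers: the shift along the world's x, y, z each as a share of 300 mm, from -1 to 1, then the turn, a rotation vector about the world's x, y, z each as a share of pi rad, from -1 to 1. A call has 1 to 12 rows; each row shifts and turns the commanded pose from where the row before left it; what a row does not reach is not made up. A row lasts 1/8 s, in which the tool goes at most 62.5 mm and 10.7 degrees, less where a joint would pass 70% of its speed; a pose out of reach is approached as far as the arm can. A call with a number of a shift or a turn outside -1 to 1 is refused whole. A call with a gripper value outside its range is refused whole. "claw" is the opening, from 0 (shut) to 1 (fully open), set as the call begins (left out, the last holds). The fingers move at their own pace and stop on an object; "newtons" is the grip in N (left out, the last holds). Time passes only in rows, so rows that do not move let the fingers close. It gives the time, the measured TCP pose, the force and the opening at its end, in the units of the state.
- telemetry.state(): the state, without advancing time (a new reading comes with each control period).
- vision.camera(name): name is "scene" or "top" or "wrist"; returns a dict with "color" (384x512x3 uint8, blue, green, red), "fx", "fy", "cx", "cy" (pixels), "camera_from_world" (4x4, takes a point from world to camera coordinates). Camera axes: x right, y down, z forward; pixel columns grow to the right and rows downward; lengths in m; the calibration is good to about 2 mm. The wrist camera is an equidistant fisheye: a pixel r from the principal point sees the ray r / f radians off the axis. A picture is of the moment at which its call begins. There is no depth.
- order.close_job(): hands the job in, once; it reports no verdict.
The state is a dict: "clock": time; "q": joint angles; "dq": joint speeds; "joint_torque": joint torques, N m; "eef_pos": TCP position; "orientation": TCP orientation; "ft_force": force on the tool from outside, world axes, zero at the start; "torque": the same for the moment, N m; "opening": finger opening in m.
Only numpy, scipy, OpenCV 4.12 (cv2) and the standard library are available. Lean on these libraries where they do the work, as an engineer would, in place of code of your own. Each camera call takes 0.05 s, during which the arm holds its last target. There are 200 camera calls.

## Working session

There is one attempt and no reset: what is moved stays moved. The work goes in short steps, Python scripts to look and compute and a tool call to move; the robot and the scene stay as the last step left them, time stands still between calls to the robot, and variables do not carry over. Pictures are saved under pics/ and viewed, about 8 in all and at most 12, crops included, and the job is handed in when it is done.

Besides the shell and the picture viewer there is one more tool, called after ">>>" by a JSON object that holds its "method" and its "body", one argument or row to a line. send_rows: Moves the arm, as the interface text tells. Its arguments: {"type":"object","properties":{"deltas":{"type":"array","items":{"type":"array","items":{"type":"number"}}},"claw":{"type":"number"},"newtons":{"type":"number"}},"required":["deltas"]}

```bash
mkdir -p pics
python3 - <<'E'
from workcell import telemetry, vision, env
import cv2,numpy as np,pickle
s=telemetry.state()
for k in("clock","eef_pos","orientation","ft_force","opening"):print(k,s[k])
print(env.nose_length)
d={}
for n in("scene","top"):
    c=vision.camera(n);d[n]=c;cv2.imwrite(f"pics/{n}0.png",c["color"]);print(n,c["fx"],c["fy"],c["cx"],c["cy"],np.round(c["camera_from_world"],3).tolist())
pickle.dump(d,open("v0.pkl","wb"))
E
```

```text
clock 0.0
eef_pos [ 0.15322683 -0.60542179  0.23828267]
orientation [ 0.08732175 -0.08751725  0.70236809 -0.70099551]
ft_force [ 0.28496542 -1.24872544  0.21866836]
opening 0.08502933467758837
0.008
scene 474.88922074345896 474.88922074345896 253.08406591188665 192.40930109569192 [[-0.869, -0.496, -0.01, 0.316], [-0.324, 0.584, -0.745, 0.373], [0.375, -0.643, -0.668, 0.851], [0.0, 0.0, 0.0, 1.0]]
top 451.43770538845837 451.43770538845837 251.75649137091926 195.85272545690424 [[0.005, -1.0, -0.004, -0.261], [-0.998, -0.005, -0.061, 0.509], [0.061, 0.004, -0.998, 1.151], [0.0, 0.0, 0.0, 1.0]]
```

View pics/top0.png

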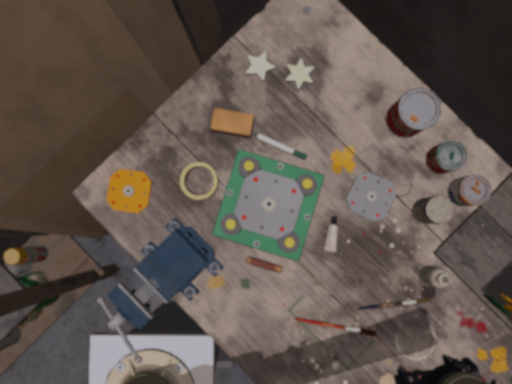

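View pics/scene0.png

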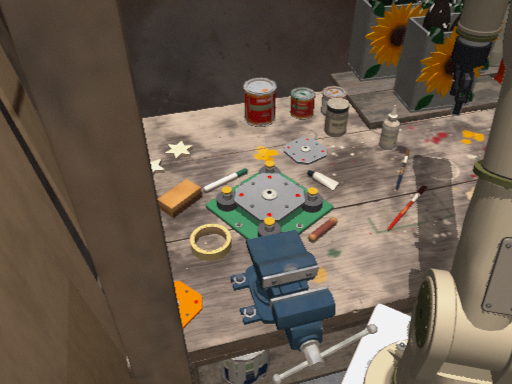

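Three plate-like parts appear in the top view: a large grey one on the green bed at (269,204), a small loose grey one at (371,196) and an orange one at (129,191). The large grey one fits, because it isn't orange and is the larger of the greys. Brass caps are visible at about (249,165), (308,184), (290,242) and (231,224). The blue vise is close to the bed. Next I'll measure positions and confirm in an enlarged crop.

```bash
cat > h.py <<'E'
import numpy as np,cv2
def ray(c,u,v,z):
    T=c["camera_from_world"];R=T[:3,:3];o=-R.T@T[:3,3]
    d=R.T@np.array([(u-c["cx"])/c["fx"],(v-c["cy"])/c["fy"],1]);return o+d*(z-o[2])/d[2]
def proj(c,p):
    T=c["camera_from_world"];q=T[:3,:3]@p+T[:3,3];return np.array([c["fx"]*q[0]/q[2]+c["cx"],c["fy"]*q[1]/q[2]+c["cy"]])
def blobs(m,a0,a1):
    n,l,s,ce=cv2.connectedComponentsWithStats(m.astype(np.uint8));return [(ce[i],s[i,4]) for i in range(1,n) if a0<=s[i,4]<=a1]
E
python3 - <<'E'
import pickle;from h import *
d=pickle.load(open("v0.pkl","rb"))
c=d["top"];im=c["color"];hsv=cv2.cvtColor(im,cv2.COLOR_BGR2HSV)
H,S,V=[hsv[...,i].astype(int) for i in range(3)]
g=(H>60)&(H<85)&(S>100)
n,l,s,ce=cv2.connectedComponentsWithStats(g.astype(np.uint8));i=1+np.argmax(s[1:,4])
ct=np.argwhere(l==i)[:,::-1].astype(np.float32)
box=cv2.boxPoints(cv2.minAreaRect(ct));W=np.array([ray(c,*p,0.012) for p in box]);print("bed",W.round(4).tolist(),W.mean(0))
print([np.linalg.norm(W[k]-W[k-1]).round(4) for k in range(4)])
roi=np.zeros(H.shape,bool);roi[150:260,212:326]=1
for nm,m,z in(("red",roi&((H<8)|(H>172))&(S>110),.046),("brass",roi&(H>20)&(H<32)&(S>100),.063)):
    for p,a in blobs(m,4,300):print(nm,p.round(1),a,ray(c,*p,z).round(4))
a=cv2.resize(im[140:270,200:400],None,fx=3,fy=3,interpolation=cv2.INTER_CUBIC)
c=d["scene"];b=cv2.resize(c["color"][140:280,190:390],(600,420),interpolation=cv2.INTER_CUBIC)
b=cv2.resize(b,(300,210));cv2.imwrite("pics/crop1.png",np.vstack([a,cv2.copyMakeBorder(b,0,0,0,300,0)]))
E
```

```text
bed [[0.4121, -0.1589, 0.012], [0.6292, -0.2239, 0.012], [0.5621, -0.443, 0.012], [0.3466, -0.3759, 0.012]] [ 0.4875007  -0.30044022  0.012     ]
[np.float64(0.2267), np.float64(0.2266), np.float64(0.2292), np.float64(0.2257)]
red [255.5 179. ] 12 [ 0.5506 -0.2676  0.046 ]
red [293.5 190.5] 12 [ 0.5219 -0.3633  0.046 ]
red [243.6 216.9] 11 [ 0.4549 -0.2383  0.046 ]
red [281.8 228.7] 12 [ 0.426  -0.3339  0.046 ]
red [253.2 258.8] 5 [ 0.3507 -0.2627  0.046 ]
brass [248.5 165.4] 87 [ 0.5826 -0.25    0.063 ]
brass [306.9 183.4] 87 [ 0.5386 -0.395   0.063 ]
brass [230.5 223.6] 86 [ 0.438  -0.2063  0.063 ]
brass [289.1 241.9] 92 [ 0.3937 -0.351   0.063 ]
```

View pics/crop1.png

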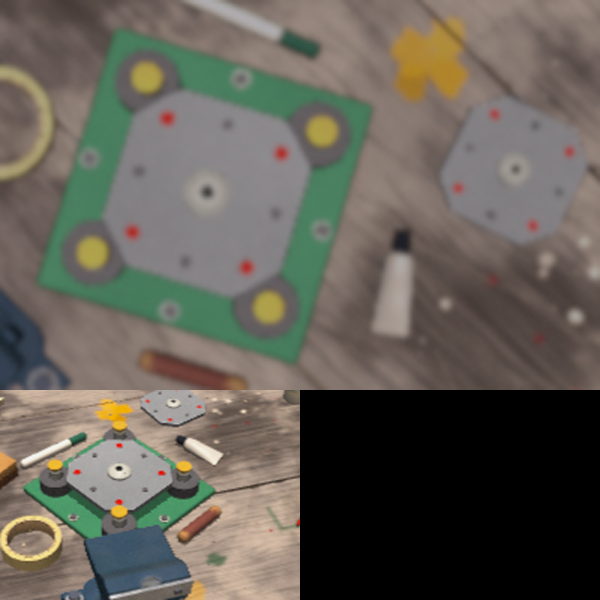

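The crop confirms it: the large grey plate sits on the green bed, with a bush and four dots. The look-alike at right lies loose with no bed. In world coordinates the dots are A(.551,-.268), B(.522,-.363), C(.455,-.238) and D(.426,-.334), and dot and cap spacing match the 100 and 152 mm specified. I'll shut the fingers and go above B.

>>> {"method": "send_rows", "body": {
  "deltas": [
    [0.154,0.101,0,0,0,0],
    [0.154,0.101,0,0,0,0],
    [0.154,0.101,0,0,0,0],
    [0.154,0.101,0,0,0,0],
    [0.154,0.101,0,0,0,0],
    [0.154,0.101,0,0,0,0],
    [0.154,0.101,0,0,0,0],
    [0.154,0.101,0,0,0,0],
    [0,0,-0.15,0,0,0],
    [0,0,-0.15,0,0,0],
    [0,0,-0.15,0,0,0],
    [0,0,0,0,0,0]
  ],
  "claw": 0
}}

```text
clock: 1.6
eef_pos: [0.5202, -0.3618, 0.0999]
orientation: [0.085, -0.09, 0.704, -0.7]
ft_force: [0.4, -0.5, 0.1]
opening: 0.0002
```

>>> {"method": "send_rows", "body": {
  "deltas": [
    [0.006,-0.005,-0.08,0,0,0],
    [0,0,-0.05,0,0,0],
    [0,0,0,0,0,0],
    [0,0,0,0,0,0]
  ]
}}

```text
clock: 2.1
eef_pos: [0.5253, -0.3654, 0.0667]
orientation: [-0.088, 0.087, -0.701, 0.702]
ft_force: [-0.0, -0.3, 0.6]
opening: -0.0003
```

Run:
```python
from workcell import telemetry, vision
import cv2,numpy as np
print(telemetry.state()["eef_pos"],telemetry.state()["ft_force"])
a=cv2.resize(vision.camera("scene")["color"][140:260,190:350],None,fx=4,fy=4,interpolation=cv2.INTER_CUBIC)
cv2.imwrite("pics/b1.png",a[:,:640])
```

```text
[ 0.52531302 -0.36537044  0.06666946] [-0.01743611 -0.32987154  0.61014164]
```

View pics/b1.png

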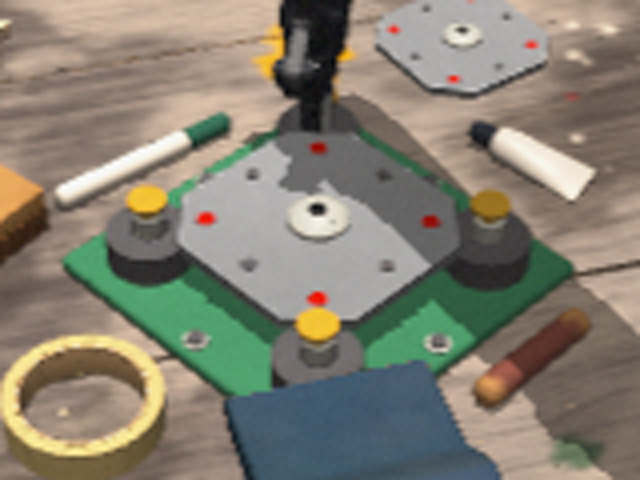

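>>> {"method": "send_rows", "body": {
  "deltas": [
    [0,0,0,0,0,0],
    [0,0,0,0,0,0]
  ]
}}

```text
clock: 2.4
eef_pos: [0.5249, -0.3651, 0.0658]
orientation: [-0.088, 0.087, -0.702, 0.702]
ft_force: [-0.1, 0.2, 0.2]
opening: -0.0002
```

>>> {"method": "send_rows", "body": {
  "deltas": [
    [-0.01,0.006,-0.03,0,0,0],
    [0,0,0,0,0,0],
    [0,0,0,0,0,0]
  ]
}}

```text
clock: 2.78
eef_pos: [0.5215, -0.3631, 0.056]
orientation: [0.087, -0.088, 0.702, -0.702]
ft_force: [0.0, 0.5, 0.2]
opening: -0.0001
```

>>> {"method": "send_rows", "body": {
  "deltas": [
    [0,0,-0.01,0,0,0],
    [0,0,0,0,0,0],
    [0,0,0,0,0,0]
  ]
}}

```text
clock: 3.15
eef_pos: [0.5221, -0.3634, 0.0542]
orientation: [-0.088, 0.087, -0.701, 0.702]
ft_force: [-1.2, 1.0, 6.7]
opening: -0.0002
```

>>> {"method": "send_rows", "body": {
  "deltas": [
    [0,0,-0.006,0,0,0],
    [0,0,0,0,0,0],
    [0,0,0,0,0,0]
  ]
}}

```text
clock: 3.52
eef_pos: [0.5222, -0.3634, 0.0541]
orientation: [-0.088, 0.087, -0.701, 0.702]
ft_force: [-7.2, 4.1, 18.8]
opening: 0.0001
```

B is firm: 18.8 N with no travel. Next is A.

>>> {"method": "send_rows", "body": {
  "deltas": [
    [0,0,0.12,0,0,0],
    [0.032,0.106,0,0,0,0],
    [0.032,0.106,0,0,0,0],
    [0.032,0.107,0,0,0,0],
    [0,0,-0.08,0,0,0],
    [0,0,0,0,0,0],
    [0,0,0,0,0,0]
  ]
}}

```text
clock: 4.4
eef_pos: [0.5505, -0.2683, 0.064]
orientation: [-0.087, 0.087, -0.702, 0.702]
ft_force: [0.4, -0.3, -0.2]
opening: 0.0002
```

>>> {"method": "send_rows", "body": {
  "deltas": [
    [0,0,-0.027,0,0,0],
    [0,0,0,0,0,0],
    [0,0,0,0,0,0]
  ]
}}

```text
clock: 4.78
eef_pos: [0.5505, -0.2677, 0.0555]
orientation: [-0.087, 0.087, -0.702, 0.702]
ft_force: [0.7, 0.4, -0.4]
opening: 0.0001
```

>>> {"method": "send_rows", "body": {
  "deltas": [
    [0,0,-0.008,0,0,0],
    [0,0,0,0,0,0],
    [0,0,0,0,0,0]
  ]
}}

```text
clock: 5.15
eef_pos: [0.5509, -0.2677, 0.0542]
orientation: [-0.088, 0.087, -0.701, 0.702]
ft_force: [-3.0, 1.6, 8.5]
opening: -0.0002
```

>>> {"method": "send_rows", "body": {
  "deltas": [
    [0,0,-0.006,0,0,0],
    [0,0,0,0,0,0],
    [0,0,0,0,0,0]
  ]
}}

```text
clock: 5.52
eef_pos: [0.551, -0.2677, 0.054]
orientation: [-0.088, 0.087, -0.701, 0.702]
ft_force: [-8.8, 3.7, 21.3]
opening: -0.0002
```

A is firm too. D next.

>>> {"method": "send_rows", "body": {
  "deltas": [
    [0,0,0.12,0,0,0],
    [-0.104,-0.055,0,0,0,0],
    [-0.104,-0.055,0,0,0,0],
    [-0.104,-0.055,0,0,0,0],
    [-0.104,-0.055,0,0,0,0],
    [0,0,-0.08,0,0,0],
    [0,0,0,0,0,0],
    [0,0,0,0,0,0]
  ]
}}

```text
clock: 6.52
eef_pos: [0.4265, -0.3332, 0.0638]
orientation: [-0.088, 0.088, -0.702, 0.702]
ft_force: [0.3, 0.2, 0.4]
opening: 0.0002
```

>>> {"method": "send_rows", "body": {
  "deltas": [
    [0,0,-0.027,0,0,0],
    [0,0,0,0,0,0],
    [0,0,0,0,0,0]
  ]
}}

```text
clock: 6.9
eef_pos: [0.4259, -0.3334, 0.0551]
orientation: [0.088, -0.087, 0.702, -0.702]
ft_force: [0.2, -0.1, 0.6]
opening: -0.0003
```

>>> {"method": "send_rows", "body": {
  "deltas": [
    [0,0,-0.008,0,0,0],
    [0,0,0,0,0,0],
    [0,0,0,0,0,0]
  ]
}}

```text
clock: 7.28
eef_pos: [0.4261, -0.3337, 0.0541]
orientation: [-0.088, 0.087, -0.701, 0.702]
ft_force: [-3.9, 2.1, 12.2]
opening: -0.0001
```

>>> {"method": "send_rows", "body": {
  "deltas": [
    [0,0,-0.006,0,0,0],
    [0,0,0,0,0,0],
    [0,0,0,0,0,0]
  ]
}}

```text
clock: 7.65
eef_pos: [0.4261, -0.3337, 0.0539]
orientation: [-0.088, 0.087, -0.701, 0.702]
ft_force: [-10.7, 7.5, 28.7]
opening: 0.0
```

D is firm, so C should be the loose one. I'll lift off and check the vise clearance near C first.

>>> {"method": "send_rows", "body": {
  "deltas": [
    [0,0,0.12,0,0,0],
    [0,0,0,0,0,0]
  ]
}}

```text
clock: 7.9
eef_pos: [0.4275, -0.3347, 0.0898]
orientation: [-0.089, 0.086, -0.7, 0.703]
ft_force: [-0.4, -0.6, 0.2]
opening: 0.0002
```

Run:
```python
import pickle;from h import *
d=pickle.load(open("v0.pkl","rb"));s,t=d["scene"],d["top"]
for uv in((248,240),(296,230)):
  for z in(.05,.08,.11,.14):
    p=ray(s,*uv,z);print(uv,z,p.round(3),proj(t,p).round(0))
q=cv2.resize(t["color"][200:330,120:250],None,fx=4,fy=4,interpolation=cv2.INTER_CUBIC);cv2.imwrite("pics/vise.png",q)
```

```text
(248, 240) 0.05 [ 0.455 -0.138  0.05 ] [204. 217.]
(248, 240) 0.08 [ 0.441 -0.115  0.08 ] [193. 222.]
(248, 240) 0.11 [ 0.426 -0.091  0.11 ] [181. 228.]
(248, 240) 0.14 [ 0.412 -0.068  0.14 ] [168. 235.]
(296, 230) 0.05 [ 0.373 -0.219  0.05 ] [236. 250.]
(296, 230) 0.08 [ 0.362 -0.193  0.08 ] [224. 255.]
(296, 230) 0.11 [ 0.351 -0.166  0.11 ] [212. 261.]
(296, 230) 0.14 [ 0.34 -0.14  0.14] [199. 266.]
```

View pics/vise.png

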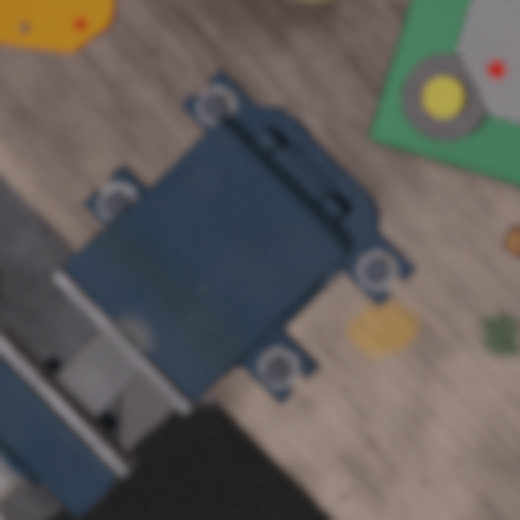

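The vise top is about 0.115 m high and its nearest edge about 96 mm from cap C. The gripper body reaches about 57 mm, so it clears. Going to C.

>>> {"method": "send_rows", "body": {
  "deltas": [
    [0.032,0.106,0,0,0,0],
    [0.032,0.106,0,0,0,0],
    [0.032,0.106,0,0,0,0],
    [0,0,-0.08,0,0,0],
    [0,0,0,0,0,0],
    [0,0,0,0,0,0]
  ]
}}

```text
clock: 8.65
eef_pos: [0.4544, -0.2386, 0.0631]
orientation: [0.087, -0.087, 0.702, -0.702]
ft_force: [0.3, -0.8, 0.8]
opening: -0.0002
```

>>> {"method": "send_rows", "body": {
  "deltas": [
    [0,0,-0.027,0,0,0],
    [0,0,0,0,0,0],
    [0,0,0,0,0,0]
  ]
}}

```text
clock: 9.02
eef_pos: [0.4545, -0.2382, 0.0548]
orientation: [0.087, -0.087, 0.702, -0.702]
ft_force: [-0.3, 0.3, 0.3]
opening: 0.0001
```

>>> {"method": "send_rows", "body": {
  "deltas": [
    [0,0,-0.009,0,0,0],
    [0,0,0,0,0,0],
    [0,0,0,0,0,0]
  ]
}}

```text
clock: 9.4
eef_pos: [0.4547, -0.2381, 0.0523]
orientation: [-0.088, 0.087, -0.702, 0.702]
ft_force: [-1.6, 0.4, 3.1]
opening: -0.0003
```

>>> {"method": "send_rows", "body": {
  "deltas": [
    [0,0,-0.006,0,0,0],
    [0,0,0,0,0,0],
    [0,0,0,0,0,0]
  ]
}}

```text
clock: 9.78
eef_pos: [0.4546, -0.2379, 0.0503]
orientation: [0.088, -0.087, 0.702, -0.702]
ft_force: [-0.9, 1.3, 3.6]
opening: -0.0001
```

C gives: 3.8 mm down at 3.6 N. I'll push it to its stop.

>>> {"method": "send_rows", "body": {
  "deltas": [
    [0,0,-0.005,0,0,0],
    [0,0,0,0,0,0],
    [0,0,0,0,0,0],
    [0,0,0,0,0,0]
  ]
}}

```text
clock: 10.28
eef_pos: [0.4547, -0.238, 0.0495]
orientation: [-0.088, 0.087, -0.702, 0.702]
ft_force: [-3.8, 3.0, 11.9]
opening: 0.0001
```

C bottomed out at 4.5 mm down, so it's the rocking corner. Next is its cap at (0.438,-0.206).

>>> {"method": "send_rows", "body": {
  "deltas": [
    [0,0,0.12,0,0,0],
    [0,0,0,0,0,0],
    [-0.028,0.053,0,0,0,0],
    [-0.028,0.053,0,0,0,0],
    [0,0,-0.015,0,0,0],
    [0,0,0,0,0,0],
    [0,0,0,0,0,0]
  ]
}}

```text
clock: 11.15
eef_pos: [0.4378, -0.2066, 0.0801]
orientation: [0.087, -0.087, 0.702, -0.702]
ft_force: [0.2, -0.8, -0.2]
opening: -0.0
```

Run:
```python
from workcell import vision
import cv2,numpy as np
a=[cv2.resize(vision.camera(n)["color"][r:r+90,c:c+90],(390,390),interpolation=cv2.INTER_CUBIC) for n,r,c in(("scene",155,215),("top",170,190))]
cv2.imwrite("pics/c1.png",np.hstack(a))
```

```text
(no output)
```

View pics/c1.png

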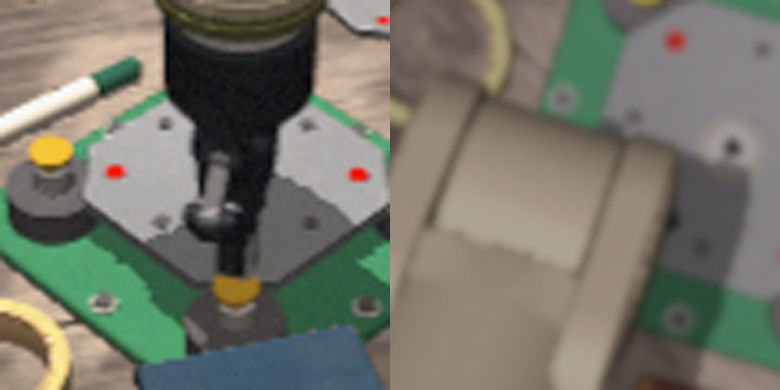

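The fingertip is centred just over cap C (scene crop 235,280), and the plate looks undisturbed. Pressing.

>>> {"method": "send_rows", "body": {
  "deltas": [
    [0,0,-0.025,0,0,0],
    [0,0,-0.008,0,0,0],
    [0,0,0,0,0,0],
    [0,0,0,0,0,0]
  ]
}}

```text
clock: 11.75
eef_pos: [0.4376, -0.2062, 0.0701]
orientation: [0.087, -0.088, 0.702, -0.702]
ft_force: [0.2, 0.2, 0.1]
opening: -0.0001
```

>>> {"method": "send_rows", "body": {
  "deltas": [
    [0,0,-0.008,0,0,0],
    [0,0,-0.008,0,0,0],
    [0,0,-0.004,0,0,0],
    [0,0,0,0,0,0],
    [0,0,0,0,0,0]
  ]
}}

```text
clock: 12.38
eef_pos: [0.4377, -0.2063, 0.0647]
orientation: [-0.087, 0.087, -0.702, 0.702]
ft_force: [-1.5, 1.0, 5.5]
opening: 0.0004
```

>>> {"method": "send_rows", "body": {
  "deltas": [
    [0,0,-0.006,0,0,0],
    [0,0,0,0,0,0],
    [0,0,0,0,0,0]
  ]
}}

```text
clock: 12.75
eef_pos: [0.4378, -0.2063, 0.0631]
orientation: [-0.087, 0.087, -0.702, 0.702]
ft_force: [-2.8, 1.5, 7.2]
opening: -0.0004
```

>>> {"method": "send_rows", "body": {
  "deltas": [
    [0,0,-0.006,0,0,0],
    [0,0,0,0,0,0],
    [0,0,0,0,0,0]
  ]
}}

```text
clock: 13.12
eef_pos: [0.438, -0.2064, 0.0628]
orientation: [-0.088, 0.087, -0.701, 0.702]
ft_force: [-10.1, 3.5, 24.4]
opening: -0.0001
```

>>> {"method": "send_rows", "body": {
  "deltas": [
    [0,0,-0.004,0,0,0],
    [0,0,0,0,0,0],
    [0,0,0,0,0,0]
  ]
}}

```text
clock: 13.5
eef_pos: [0.4381, -0.2065, 0.0627]
orientation: [-0.088, 0.087, -0.701, 0.702]
ft_force: [-14.8, 6.0, 38.8]
opening: -0.0003
```

The cap is seated: it stopped at TCP z 62.7 mm and force rose to 39 N. I'll retreat upwards and aside to check.

>>> {"method": "send_rows", "body": {
  "deltas": [
    [0,0,0.08,0,0,0],
    [0,0,0.15,0,0,0],
    [0,0,0.15,0,0,0],
    [0,0,0.15,0,0,0],
    [0,-0.15,0,0,0,0],
    [0,-0.15,0,0,0,0],
    [0,-0.15,0,0,0,0],
    [-0.05,-0.15,0,0,0,0],
    [-0.1,-0.15,0,0,0,0],
    [-0.1,-0.15,0,0,0,0],
    [-0.1,-0.15,0,0,0,0],
    [0,0,0,0,0,0]
  ]
}}

```text
clock: 15.0
eef_pos: [0.3275, -0.5255, 0.2177]
orientation: [-0.083, 0.085, -0.702, 0.702]
ft_force: [0.2, 0.4, 0.8]
opening: -0.0
```

Run:
```python
from workcell import vision,telemetry
from h import *
print(telemetry.state()["clock"],telemetry.state()["ft_force"])
c=vision.camera("top");hsv=cv2.cvtColor(c["color"],cv2.COLOR_BGR2HSV);H,S,V=[hsv[...,i].astype(int) for i in range(3)]
roi=np.zeros(H.shape,bool);roi[150:260,212:326]=1
for p,a in blobs(roi&((H<8)|(H>172))&(S>110),4,300):print("red",p.round(1),ray(c,*p,.046).round(4))
for p,a in blobs(roi&(H>20)&(H<32)&(S>100),4,300):print("brass",p.round(1),a)
a=cv2.resize(vision.camera("scene")["color"][140:260,190:350],None,fx=4,fy=4,interpolation=cv2.INTER_CUBIC)
cv2.imwrite("pics/end.png",a)
```

```text
15.0 [0.20512102 0.35977359 0.76162267]
red [255.5 179. ] [ 0.5506 -0.2676  0.046 ]
red [293.5 190.5] [ 0.5219 -0.3633  0.046 ]
red [243.6 216.9] [ 0.4549 -0.2383  0.046 ]
red [281.8 228.7] [ 0.426  -0.3339  0.046 ]
red [252.8 258.8] [ 0.3506 -0.2618  0.046 ]
brass [248.6 165.4] 86
brass [306.9 183.4] 87
brass [230.7 223.7] 83
brass [289.1 241.9] 90
```

View pics/end.png

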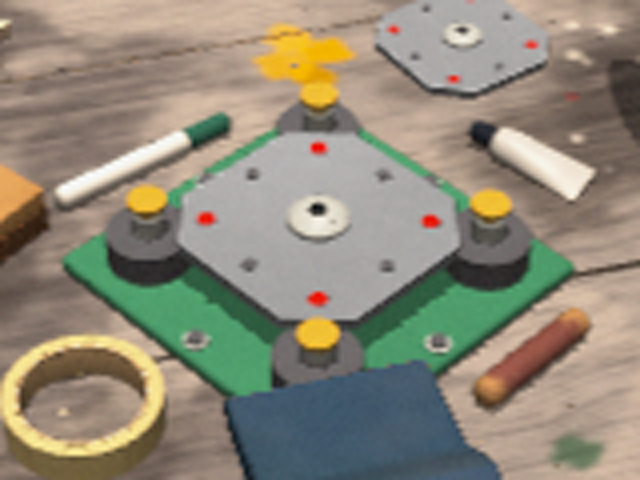

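The picture shows cap C down: its top moved from row 323 to 333 and no stem shows. The other three caps still stand, the dots haven't moved and the bystanders are untouched. Handing in.

```bash
python3 -c "
from workcell import order
print(order.close_job())"
```

```text
the job is handed in; nothing more can be done
None
```

The rocking corner is the one at world (0.455, -0.238). I pressed the brass cap beside it down onto its seat and handed the job in at about 15 s; no verdict is reported.

- **Finding the corner:** I pressed all four red dots with the shut fingertips. Three stayed firm at 19–29 N with no visible travel. The fourth gave at about 3 N and bottomed about 4.5 mm down.
- **Pressing the cap:** It stopped at TCP z 62.7 mm, which matches the seated height of 63 mm, and the force then rose to 39 N.
- **Last checks:**
  - The final pictures show that cap down and the other three standing.
  - The red dots are at the same pixels as at the start, so the plate did not shift.
  - The tape, marker, tube and dowel are untouched, and the arm is clear.
  - No check failed or disagreed. I did not re-press the corner to confirm it is firm now.

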